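# Push a row of tea tins home and shut the gate

## Robot

A 6-joint arm with a two-finger parallel gripper is mounted at the origin on the work surface. World frame = base frame: x ahead of the robot, y to its left, z up, the work surface at z = 0. Lengths are in m, angles in rad, forces in N, time in s.
With the tool pointing down it reaches from about 0.4 to 0.825 m from the base axis. Payload 7 kg.
Tool frame: the origin (TCP) lies at the centre of the arm's flange, where the gripper is bolted on; the fingertips stand 178 mm ahead of it and the grasp point (between the pads) lies arm.tcp_to_grasp ahead of it (arm.tcp_to_grasp is the distance from the TCP to the grasp point, in m); z points along the fingers, y is the direction in which the jaws open and shut (so a half turn about z gives the same grasp; the last joint's range is limited). The gripper opens to 88 mm and grips with 3 to 60 N. Pads are 19 mm wide; open, the fingers measure 130 mm over their backs; the gripper's body (78 mm by 193 mm) begins 47 mm behind the grasp point.
Start: joints at [-0.898, 0.359, 0.012, 0, -1.224, -0.288], TCP at [0.253, -0.626, 0.405] pointing down, gripper open.
Joint ranges: [-3.07, 3.07], [-1.43, 2.12], [-1.02, 1.25], [-3.03, 1.67], [-3.05, -0], [-3.03, 3.03]. Speed limits (rad/s): [2.39, 2.39, 3.01, 3.14, 3.14, 3.14].

## Interface

Orientations are given as [roll, pitch, yaw] about the fixed x, y, z axes, in that order (R = Rz(yaw) Ry(pitch) Rx(roll)).
In Python, from station import arm gives the robot as it stands.
- The arm moves only by the tool move_arm, never from a script. Its argument "deltas" is a list of rows, each a list of 6 numbers: the shift along the world's x, y, z in mm, then the turn, a rotation vector about the world's x, y, z in degrees. In form: [[tx, ty, tz, ax, ay, az], ...]. A call has exactly 5 rows; each row shifts and turns the commanded pose from where the row before left it; what a row does not reach is not made up. A row lasts 1/12 s, in which the tool goes at most 41.7 mm and 7.16 degrees, less where a joint would pass 70% of its speed; a pose out of reach is approached as far as the arm can. A call with a gripper value outside its range is refused whole. "claw" is the closure in counts, from 0 (fully open) to 255 (shut), set as the call begins (left out, the last holds). The fingers move at their own pace and stop on an object; "squeeze" is the grip in N (left out, the last holds). Time passes only in rows, so rows that do not move let the fingers close, or fill a call up. It gives the time, the measured TCP pose, the force and the opening at its end, in the units of the state.
- arm.get_state(): the state, without advancing time (a new reading comes with each control period).
- arm.grab_frame(name): name is "scene" or "top" or "wrist"; returns the picture (400x640x3 uint8, red, green, blue); there is no depth.
- arm.calibration(name): a dict with "intrinsics" (3x3 intrinsics, pixels), "T" (4x4, takes a point from camera to world coordinates); the wrist camera has in their place "mount" (4x4, takes a point from camera to tool coordinates, whose origin is the TCP and whose axes are the flange's). Camera axes: x right, y up, looking along -z (the intrinsics and any distortion apply to the point x, -y, -z); pixel columns grow to the right and rows downward; lengths in m; the calibration is good to about 2 mm. A picture is of the moment at which its call begins: read the wrist's pose just before it. calibration takes no time and is no camera call.
- arm.job_done(): hands the job in, once; it reports no verdict.
Trained networks look in the newest picture that a camera, given by its name, has taken for a name from the list of things; names that differ only in an ending like _2 or _b are one class to them, and where a whole thing is asked for, a point or a joint stands for the part that bears it (a point fixed in the world has none). Each returns a list of dicts, best first, with "score" (0 to 1); they miss things now and then, are a little off and sometimes report something else, mostly with a low value. They report only what shows in the picture. A call takes as long as a camera call.
- arm.spot_in(thing, camera): "xy" ([column, row] in pixels, amid what is visible of it).
- arm.masks_of(thing, camera): "pixels" (400x640 bool, what is visible of it) and "xy" ([column, row] in pixels, amid what is visible of it).
- arm.spot_point(thing, camera): "xy" ([column, row] in pixels: a listed point, or the origin of a listed thing).
The state is a dict: "t": time; "q": joint angles; "qd": joint speeds; "joint_efforts": joint torques, N m; "eef_pos": TCP position; "ee_rot": TCP orientation; "force": force on the tool from outside, world axes, zero at the start; "moment": the same for the moment, N m; "width": finger opening in m.
Only numpy, scipy, OpenCV 4.12 (cv2) and the standard library are available. Lean on these libraries where they do the work, as an engineer would, in place of code of your own. Each camera call takes 0.05 s, during which the arm holds its last target. There are 200 camera calls.

## Task

Push the row of four tea tins along the oak board as one straight block into the rack's channel, without lifting, tipping or splaying them, until the leading tin presses firmly but gently (about 8 N, never above 15 N) on the sprung stop somewhere at the far end. Then leave the row tight against the stop and swing the brass gate fully shut across the mouth behind it, leaving everything else in the niche alone.

Things in the scene. Friction and masses are not known exactly. Their poses are not given: they have to be found in the camera images.
- rack: fixed oak board 485 x 130 x 12 mm on the ledge. Origin: underside, at the centre of the channel mouth; +x is the way the tins go in, z up. Bare apron from x = -235 to 0 mm, where the row starts. Channel from x = 0 to 245 mm, 47 mm wide, between two rails 12 mm thick and 14 mm high above the board; flared lips of the same height from x = -25 to 0 mm widen the entry to 65 mm
- mouth (a point): centre of the channel mouth on the board's upper face (12 mm above the ledge); axes as the rack
- end_block: fixed wooden block 14 x 80 x 60 mm at the channel's end, origin at the centre of its foot, 238 mm in from the mouth. In front of it, a screw-set sprung aluminium plate (44 x 42 mm) is the stop. Where the screw was left is not measured: the plate's face is 180 to 206 mm in from the mouth
- stop_axis (a point): fixed point on the end block's front face, 28 mm above the board, where the stop's screw comes out. The sprung plate yields about 2 N per mm and bottoms at 10 mm. Aim for 8 N on it (4 mm of give); 3 N is too little, over 15 N too much. Sliding the four tins alone adds about 1 to 8 N, by their hidden mass and friction; after release the spring holds the row tight
- gate (a joint): brass gate bar, turns level about an upright pivot; rad. 0 = shut, against a stop: bar straight across the mouth, along the rack's +y. Grows as it swings out over the apron: at pi/2 it points along the rack's -x; 2.7 at most. Starts between 1.9 and 2.5; light friction, stays where left. Its way shut crosses the apron, so the tins must be in first
- gate_pivot (a point): pivot axis of the gate at the bar's mid-height, 39 mm above the ledge; x = -2, y = -52 mm in the rack's frame. Bar 100 mm long from here, 8 mm thick, 14 mm tall (32 to 46 mm above the ledge); post 20 mm across, top 52 mm above the ledge. Axes as the rack; they do not turn with the bar
- tin_1_mid (a point): green square tea tin, 42 x 42 mm in plan, 56 mm tall, 90 to 180 g (hidden), steel lid; this point is its centre, half-way up. The leading tin, nearest the mouth; gaps between neighbours are 1 to 8 mm, sideways offsets up to 3 mm, turned up to 3 degrees to the rack
- tin_2_mid (a point): red square tea tin, 42 x 42 mm in plan, 56 mm tall, 90 to 180 g (hidden), steel lid; this point is its centre, half-way up. Second in the row
- tin_3_mid (a point): blue square tea tin, 42 x 42 mm in plan, 56 mm tall, 90 to 180 g (hidden), steel lid; this point is its centre, half-way up. Third in the row
- tin_4_mid (a point): white square tea tin, 42 x 42 mm in plan, 56 mm tall, 90 to 180 g (hidden), steel lid; this point is its centre, half-way up. The last tin, the one to push on: its rear face starts about 213 mm before the mouth
- kettle: bystander: brushed aluminium kettle, 176 mm across, 235 mm tall; origin at the centre of its foot
- teapot: bystander: mustard-yellow ceramic teapot, 140 mm across, 215 mm with spout and handle, 138 mm tall; origin at the centre of its foot
- cup_1: bystander: white cup, 68 mm across, 60 mm tall, on the low tier (40 mm up) of the clear acrylic stand; origin at the centre of its foot
- cup_2: bystander: blue cup, 68 mm across, 60 mm tall, on the middle tier (90 mm up); origin at the centre of its foot
- cup_3: bystander: white cup, 68 mm across, 60 mm tall, on the top tier (140 mm up); origin at the centre of its foot
- caddy: bystander: square steel caddy with a latch, 89 mm wide, 91 mm tall; origin at the centre of its foot
- coaster: bystander: round oak coaster, 96 mm across, 9 mm thick; origin at the centre of its foot
- jar: bystander: amber glass jar with a wooden cap, 72 mm across, 85 mm tall; origin at the centre of its foot
- stand: fixed clear acrylic stand with three tiers like stairs, 240 x 180 mm, 140 mm tall; origin at the centre of its foot

How it is judged:
On the way, in this order (a step that is already met when the one before it is completed fails the run):
1. the whole row is in the channel, tight, and the leading tin presses on the sprung stop with more than 3 N, the gate not yet shut (contact force between tin_1 and end_block above 3 N and x of tin_4_mid in the frame of mouth above 0.025 m and distance between tin_1_mid and tin_2_mid below 0.0445 m and distance between tin_2_mid and tin_3_mid below 0.0445 m and distance between tin_3_mid and tin_4_mid below 0.0445 m and value of joint gate above 0.3 rad), for 0.2 s.
2. the gate is swung shut behind the row (value of joint gate below 0.1 rad), for 0.2 s.
At the end, for the whole second after the job is handed in: all tins upright on the board, in line in the channel (within 0.1 rad and 5 mm of its middle), touching (centres under 44.5 mm apart), the last one's centre over 25 mm inside the mouth, the first still on the sprung stop (over 0.2 N), gate shut to under 0.1 rad (x of tin_4_mid in the frame of mouth above 0.025 m and distance between tin_1_mid and tin_2_mid below 0.0445 m and distance between tin_2_mid and tin_3_mid below 0.0445 m and distance between tin_3_mid and tin_4_mid below 0.0445 m and angle between the x axis of each of tin_1_mid, tin_2_mid, tin_3_mid, tin_4_mid and the x axis of rack, either way round below 0.1 rad and y of tin_1_mid in the frame of mouth between -0.005 and 0.005 m and y of tin_2_mid in the frame of mouth between -0.005 and 0.005 m and y of tin_3_mid in the frame of mouth between -0.005 and 0.005 m and y of tin_4_mid in the frame of mouth between -0.005 and 0.005 m and angle between each of tin_1_mid, tin_2_mid, tin_3_mid, tin_4_mid's own z axis and vertical below 0.08 rad and z of each of tin_1_mid, tin_2_mid, tin_3_mid, tin_4_mid in the frame of mouth below 0.033 m and contact force between tin_1 and end_block above 0.2 N and value of joint gate below 0.1 rad).
It fails at once if the sprung stop is pressed too hard (more than 15 N) (contact force between tin_1 and end_block above 15 N).
It fails at once if the last tin is shoved with more than 25 N (contact force between tin_4 and the fingers above 25 N).
It fails at once if the row buckles or splays: a tin leaves the row's line by more than 16 mm or turns by more than 0.35 rad (y of any of tin_1_mid, tin_2_mid, tin_3_mid, tin_4_mid in the frame of mouth above 0.016 m or y of any of tin_1_mid, tin_2_mid, tin_3_mid, tin_4_mid in the frame of mouth below -0.016 m or angle between the x axis of any of tin_1_mid, tin_2_mid, tin_3_mid, tin_4_mid and the x axis of rack, either way round above 0.35 rad).
It fails at once if a tin is lifted off the board or tipped (z of any of tin_1_mid, tin_2_mid, tin_3_mid, tin_4_mid in the frame of mouth above 0.04 m or angle between any of tin_1_mid, tin_2_mid, tin_3_mid, tin_4_mid's own z axis and vertical above 0.25 rad).
It fails at once if a bystander is moved by more than 15 mm (distance of any of kettle, teapot, cup_1, cup_2, cup_3, caddy, coaster, jar from where it was at the start of the episode above 0.015 m).
It also fails if it takes over 67 s, if anything falls off the work surface, if the arm or the gripper's body presses on something with over 40 N, if the wrist force passes 120 N, or if a joint passes its speed limit or range.

## Working session

There is one attempt and no reset: what is moved stays moved. The work goes in short steps, Python scripts to look and compute and a tool call to move; the robot and the scene stay as the last step left them, time stands still between calls to the robot, and variables do not carry over. Pictures are saved under pics/ and viewed, about 8 in all and at most 12, crops included, and the job is handed in when it is done.

Besides the shell and the picture viewer there is one more tool, called after "Emit:" as name(argument=value, ...), one argument or row to a line, values as JSON. move_arm: Moves the arm, as the interface text tells. Its arguments: {"type":"object","properties":{"deltas":{"type":"array","items":{"type":"array","items":{"type":"number"}}},"claw":{"type":"number"},"squeeze":{"type":"number"}},"required":["deltas"]}

```bash
mkdir -p pics; ls; cat > h.py <<'E'
import numpy as np, cv2
from station import arm
from scipy.spatial.transform import Rotation as R
def save(cam,n):
    im=arm.grab_frame(cam); cv2.imwrite(f'pics/{n}.png',cv2.cvtColor(im,cv2.COLOR_RGB2BGR)); return im
def camT(cam):
    c=arm.calibration(cam); K=np.array(c['intrinsics'])
    if 'T' in c: return K,np.array(c['T'])
    s=arm.get_state(); T=np.eye(4); T[:3,3]=s['eef_pos']; T[:3,:3]=R.from_euler('xyz',s['ee_rot']).as_matrix()
    return K,T@np.array(c['mount'])
def ray(cam,xy,KT=None):
    K,T=KT or camT(cam); d=np.linalg.inv(K)@[xy[0],xy[1],1.]; d=T[:3,:3]@[d[0],-d[1],-d[2]]
    return T[:3,3],d/np.linalg.norm(d)
def atz(cam,xy,z,KT=None):
    o,d=ray(cam,xy,KT); return o+d*(z-o[2])/d[2]
def tri(rs):
    A=sum(np.eye(3)-np.outer(d,d) for o,d in rs); b=sum((np.eye(3)-np.outer(d,d))@o for o,d in rs)
    return np.linalg.solve(A,b)
def proj(cam,p,KT=None):
    K,T=KT or camT(cam); q=np.linalg.inv(T)@[*p,1]; u=K@[q[0],-q[1],-q[2]]; return u[:2]/u[2]
E
python3 - <<'E'
from h import *
np.set_printoptions(precision=4,suppress=True)
print(arm.get_state(), arm.tcp_to_grasp)
ims=[save(c,c+'0') for c in ('scene','top')]
cv2.imwrite('pics/wrist0.png',cv2.cvtColor(arm.grab_frame('wrist'),cv2.COLOR_RGB2BGR))
for n in ['mouth','stop_axis','gate_pivot','tin_1_mid','tin_2_mid','tin_3_mid','tin_4_mid','rack','end_block']:
    rs=[];o=[]
    for c in ('scene','top'):
        r=arm.spot_point(n,c)
        if r: rs.append(ray(c,r[0]['xy'])); o.append((np.round(r[0]['xy'],1),round(r[0]['score'],2)))
    print(n,o,tri(rs) if len(rs)>1 else None)
print(arm.calibration('wrist'),arm.get_state()['t'])
E
```

```text
pics
{'t': 0.0, 'q': array([-0.8978,  0.3594,  0.0111, -0.0003, -1.2241, -0.2881]), 'qd': array([-0.0021,  0.0025,  0.0009, -0.0016, -0.0016, -0.0018]), 'joint_efforts': array([  0.0002, -58.2705,  29.3055,   6.9969,   0.0068,  -0.0002]), 'eef_pos': array([ 0.2533, -0.6255,  0.4037]), 'ee_rot': array([ 3.1399, -0.0002, -2.7568]), 'force': array([ 0.5539,  0.0308, -1.1719]), 'moment': array([ 0.0076,  0.0361, -0.0234]), 'width': 0.0877488070499495} 0.1593
mouth [(array([323.5, 220.4]), 0.65), (array([309. , 219.4]), 0.64)] [0.5501 0.0409 0.0178]
stop_axis [(array([381.7, 242.9]), 0.63), (array([240.7, 218.8]), 0.64)] [0.5334 0.2735 0.0473]
gate_pivot [(array([318.6, 223.7]), 0.77), (array([310.5, 201.9]), 0.63)] [0.6013 0.0459 0.0503]
tin_1_mid [(array([311.7, 211.4]), 0.6), (array([327.1, 215.4]), 0.43)] [ 0.56   -0.015   0.0388]
tin_2_mid [(array([307. , 205.7]), 0.78), (array([343.8, 219.5]), 0.56)] [ 0.5446 -0.0635  0.0289]
tin_3_mid [(array([291.1, 203.3]), 0.48), (array([355.2, 220.2]), 0.71)] [ 0.5541 -0.1159  0.0128]
tin_4_mid [(array([323.4, 225.1]), 0.75), (array([366.1, 221.3]), 0.74)] [ 0.5308 -0.0833 -0.0688]
rack [(array([324.1, 225.2]), 0.82), (array([309.7, 218.2]), 0.64)] [ 0.5558  0.043  -0.0011]
end_block [(array([385. , 251.3]), 0.77), (array([240.4, 219.4]), 0.74)] [0.5347 0.2861 0.0132]
{'intrinsics': array([[322.9483,   0.    , 316.9997],
       [  0.    , 322.9483, 197.6411],
       [  0.    ,   0.    ,   1.    ]]), 'mount': array([[-0.0007,  0.963 ,  0.2694,  0.0725],
       [ 1.    ,  0.0008, -0.0002, -0.0008],
       [-0.0004,  0.2694, -0.963 ,  0.0194],
       [ 0.    ,  0.    ,  0.    ,  1.    ]])} 1.05
```

View pics/scene0.png

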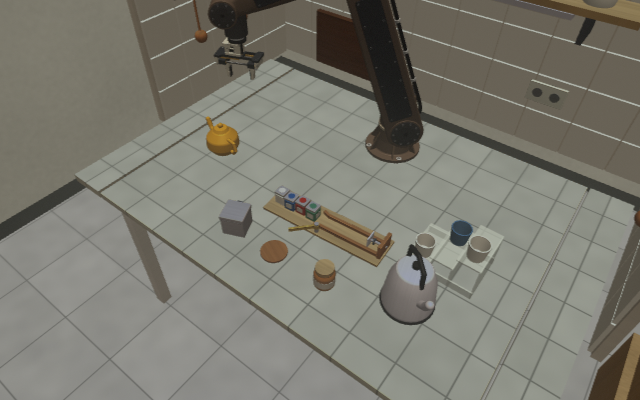

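View pics/top0.png

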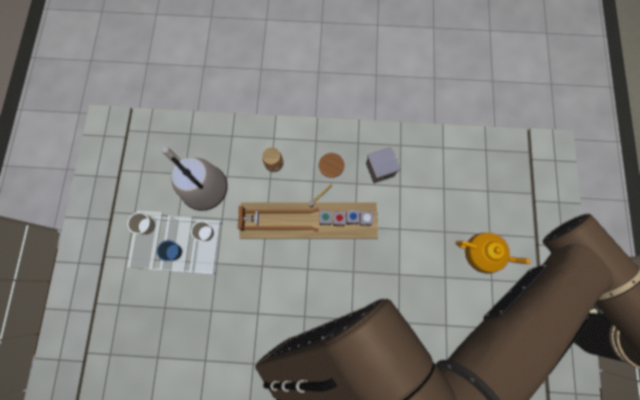

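The scene view shows the row (white, blue, red, green) at about px (283,192)–(313,212), with the gate out at (300,228). In the top view the row runs right to left at row ~218, with the mouth at (309,219) and the stop at (245,218). So rack +x is roughly world +y. I'm moving above it for a close look.

Emit:
move_arm(
  deltas=[
    [15, 30, 0, 0, 0, 3.6],
    [15, 30, 0, 0, 0, 3.6],
    [15, 30, 0, 0, 0, 3.6],
    [15, 30, 0, 0, 0, 3.6],
    [15, 30, 0, 0, 0, 3.6],
  ],
  claw=255,
  squeeze=20,
)

```text
t: 1.47
eef_pos: [0.3287, -0.4743, 0.4047]
ee_rot: [-3.141, 0.0, -2.44]
force: [-0.2, -0.3, 0.5]
width: 0.0596
```

Emit:
move_arm(
  deltas=[
    [15, 30, 0, 0, 0, 3.6],
    [15, 30, 0, 0, 0, 3.6],
    [15, 30, 0, 0, 0, 3.6],
    [15, 30, 0, 0, 0, 3.6],
    [15, 30, 0, 0, 0, 3.6],
  ],
)

```text
t: 1.88
eef_pos: [0.4037, -0.3241, 0.405]
ee_rot: [-3.141, 0.0, -2.125]
force: [0.5, 0.5, -0.0]
width: 0.0268
```

Emit:
move_arm(
  deltas=[
    [15, 30, 0, 0, 0, 3.6],
    [15, 30, 0, 0, 0, 3.6],
    [15, 30, 0, 0, 0, 3.6],
    [15, 30, 0, 0, 0, 3.6],
    [15, 30, 0, 0, 0, 3.6],
  ],
)

```text
t: 2.3
eef_pos: [0.4787, -0.174, 0.4051]
ee_rot: [-3.141, 0.0, -1.811]
force: [1.0, -1.2, 0.2]
width: 0.0004
```

Emit:
move_arm(
  deltas=[
    [15, 30, 0, 0, 0, 3.6],
    [15, 30, 0, 0, 0, 3.6],
    [15, 25, 0, 0, 0, 3.6],
    [15, 15, 0, 0, 0, 3.6],
    [10, 10, 0, 0, 0, 3.6],
  ],
)

```text
t: 2.72
eef_pos: [0.5495, -0.0636, 0.4049]
ee_rot: [-3.141, 0.0, -1.495]
force: [1.3, -0.0, -0.4]
width: 0.0005
```

```bash
python3 - <<'E'
from h import *
np.set_printoptions(precision=4,suppress=True)
KT=camT('wrist'); save('wrist','w1')
for n,z in [('mouth',.012),('stop_axis',.04),('gate_pivot',.039),('tin_1_mid',.04),('tin_2_mid',.04),('tin_3_mid',.04),('tin_4_mid',.04),('end_block',0)]:
    r=arm.spot_point(n,'wrist')[:4 if 'tin_1' in n else 1]
    for k in r: print(n,np.round(k['xy'],1),round(k['score'],2),atz('wrist',k['xy'],z,KT))
r=arm.masks_of('gate','wrist')
if r: ys,xs=np.nonzero(r[0]['pixels']); print('gate',r[0]['xy'],r[0]['score'],xs.min(),xs.max(),ys.min(),ys.max())
E
```

```text
mouth [308.2 250.7] 0.65 [0.5536 0.0376 0.012 ]
tin_1_mid [310.4 219.9] 0.76 [ 0.5538 -0.0135  0.04  ]
tin_2_mid [313.2 187.7] 0.81 [ 0.5533 -0.0512  0.04  ]
tin_3_mid [312.7 139.7] 0.76 [ 0.5576 -0.1033  0.04  ]
tin_4_mid [314.9  94.7] 0.68 [ 0.5586 -0.1487  0.04  ]
gate [217.3, 215.1] 0.73 199 235 200 228
```

View pics/w1.png

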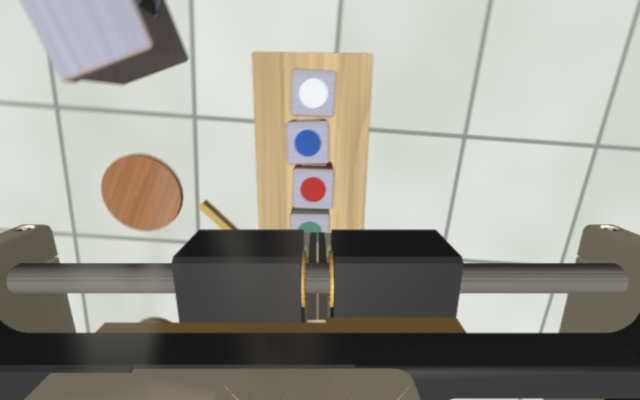

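```bash
python3 - <<'E'
from h import *
np.set_printoptions(precision=4,suppress=True)
KT=camT('wrist')
im=cv2.imread('pics/w1.png'); hsv=cv2.cvtColor(im,cv2.COLOR_BGR2HSV)
L=[];Rr=[]
for y in range(62,225,6):
    row=hsv[y].astype(int); m=(row[:,1]>70)&(row[:,0]>8)&(row[:,0]<25)
    xs=np.nonzero(m)[0]; xs=xs[(xs>245)&(xs<385)]
    L.append(atz('wrist',(xs.min(),y),.012,KT)); Rr.append(atz('wrist',(xs.max()+1,y),.012,KT))
for P in (L,Rr):
    P=np.array(P); p=np.polyfit(P[:,1],P[:,0],1); r=P[:,0]-np.polyval(p,P[:,1]); k=abs(r)<.003; p=np.polyfit(P[k,1],P[k,0],1); print('edge x=',p,r.std(),k.sum(),len(k))
for y in range(40,65): 
    pass
col=hsv[:,280].astype(int); print('rear edge', col[45:62].tolist())
for n,xy in dict(w=(313,93),b=(308,143),r=(313,189)).items(): print(n,atz('wrist',xy,.068,KT))
print('rear board', atz('wrist',(312,53),.012,KT))
E
```

```text
edge x= [-0.0549  0.6152] 0.0003388301794511608 28 28
edge x= [-0.0582  0.4868] 0.00035388621794664877 28 28
rear edge [[45, 7, 226], [47, 8, 227], [47, 8, 227], [50, 7, 227], [47, 8, 227], [47, 8, 226], [28, 21, 211], [20, 57, 192], [18, 87, 190], [19, 88, 186], [19, 86, 186], [19, 86, 186], [19, 86, 186], [18, 88, 186], [19, 87, 187], [19, 85, 186], [19, 86, 186]]
w [ 0.558  -0.1518  0.068 ]
b [ 0.5599 -0.1052  0.068 ]
r [ 0.552  -0.0594  0.068 ]
rear board [ 0.5626 -0.1945  0.012 ]
```

Emit:
move_arm(
  deltas=[
    [2, -29, 0, 0, 0, -0.2],
    [3, -29, 0, 0, 0, -0.2],
    [3, -29, 0, 0, 0, -0.2],
    [3, -29, -10, 0, 0, -0.2],
    [2, -28, -10, 0, 0, -0.3],
  ],
)

```text
t: 3.63
eef_pos: [0.5613, -0.2114, 0.3853]
ee_rot: [-3.14, -0.0, -1.52]
force: [1.4, 0.3, 0.1]
width: -0.0
```

Emit:
move_arm(
  deltas=[
    [0, 0, -25, 0, 0, 0],
    [0, 0, -25, 0, 0, 0],
    [0, 0, -25, 0, 0, 0],
    [0, 0, -25, 0, 0, 0],
    [0, 0, -20, 0, 0, 0],
  ],
)

```text
t: 4.05
eef_pos: [0.5606, -0.2101, 0.263]
ee_rot: [3.141, 0.0, -1.521]
force: [0.5, -0.5, -0.1]
width: 0.0004
```

Emit:
move_arm(
  deltas=[
    [0, 0, -20, 0, 0, 0],
    [0, 0, -20, 0, 0, 0],
    [0, 0, -10, 0, 0, 0],
    [0, 0, -1, 0, 0, 0],
    [0, 0, 0, 0, 0, 0],
  ],
)

```text
t: 4.47
eef_pos: [0.5614, -0.2098, 0.2136]
ee_rot: [3.141, -0.0, -1.52]
force: [-0.2, 0.7, 0.1]
width: 0.0004
```

```bash
python3 - <<'E'
from h import *
np.set_printoptions(precision=4,suppress=True)
s=arm.get_state(); print(s['eef_pos'],s['ee_rot'],s['force'],s['t'])
a=save('wrist','w2'); KT=camT('top')
b=save('top','t2')
cv2.imwrite('pics/m2.png',np.vstack([cv2.imread('pics/w2.png'),cv2.resize(cv2.imread('pics/t2.png')[130:270,210:450],(640,373))])[:773:1][:, :])
im=cv2.imread('pics/m2.png'); cv2.imwrite('pics/m2.png',cv2.resize(im,None,fx=.77,fy=.77))
E
```

```text
[ 0.5614 -0.2098  0.2136] [ 3.1408 -0.0001 -1.5195] [-0.1688  0.7276  0.1083] 4.4667
```

View pics/m2.png

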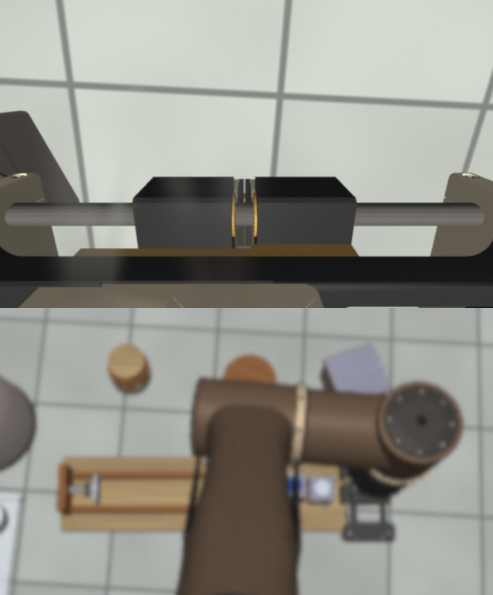

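The wrist is behind the row, and the top view shows the white and blue tins undisturbed with the gripper behind them. I'm opening the jaws slightly for a broad pushing face, lowering 4 mm and making contact.

Emit:
move_arm(
  deltas=[
    [0.5, 2, -2, 0, 0, 0.3],
    [0.5, 2, -2, 0, 0, 0],
    [0.5, 2, 0, 0, 0, 0],
    [0, 2, 0, 0, 0, 0],
    [0, 2, 0, 0, 0, 0],
  ],
  claw=209,
)

```text
t: 4.98
eef_pos: [0.563, -0.1993, 0.2099]
ee_rot: [-3.141, -0.0, -1.514]
force: [0.9, -0.4, 0.6]
width: 0.0155
```

Emit:
move_arm(
  deltas=[
    [-0.2, 2, 0, 0, 0, 0],
    [-0.1, 2, 0, 0, 0, 0],
    [-0.1, 2, 0, 0, 0, 0],
    [-0.1, 2, 0, 0, 0, 0],
    [-0.1, 2, 0, 0, 0, 0],
  ],
)

```text
t: 5.4
eef_pos: [0.5622, -0.1894, 0.2097]
ee_rot: [-3.142, -0.0, -1.514]
force: [0.0, -0.2, -0.3]
width: 0.0163
```

Emit:
move_arm(
  deltas=[
    [-0.2, 2, 0, 0, 0, 0],
    [-0.1, 2, 0, 0, 0, 0],
    [-0.1, 2, 0, 0, 0, 0],
    [-0.1, 2, 0, 0, 0, 0],
    [-0.1, 2, 0, 0, 0, 0],
  ],
)

```text
t: 5.82
eef_pos: [0.5618, -0.1795, 0.2097]
ee_rot: [-3.141, -0.0, -1.514]
force: [0.6, -1.2, 0.5]
width: 0.016
```

Emit:
move_arm(
  deltas=[
    [-0.2, 2, 0, 0, 0, 0],
    [-0.1, 2, 0, 0, 0, 0],
    [-0.1, 2, 0, 0, 0, 0],
    [-0.1, 2, 0, 0, 0, 0],
    [-0.1, 2, 0, 0, 0, 0],
  ],
)

```text
t: 6.23
eef_pos: [0.5611, -0.1696, 0.2097]
ee_rot: [-3.142, -0.0, -1.514]
force: [0.0, -1.9, 1.0]
width: 0.0158
```

Emit:
move_arm(
  deltas=[
    [-0.2, 2, 0, 0, 0, 0],
    [-0.1, 2, 0, 0, 0, 0],
    [-0.1, 2, 0, 0, 0, 0],
    [-0.1, 2, 0, 0, 0, 0],
    [-0.1, 2, 0, 0, 0, 0],
  ],
)

```text
t: 6.65
eef_pos: [0.5604, -0.1595, 0.2097]
ee_rot: [3.142, -0.0, -1.514]
force: [-0.8, -3.4, -0.0]
width: 0.0155
```

Emit:
move_arm(
  deltas=[
    [-0.2, 3, 0, 0, 0, 0],
    [-0.2, 3, 0, 0, 0, 0],
    [-0.2, 3, 0, 0, 0, 0],
    [-0.2, 3, 0, 0, 0, 0],
    [0, 3, 0, 0, 0, 0],
  ],
)

```text
t: 7.07
eef_pos: [0.5596, -0.1443, 0.2097]
ee_rot: [3.142, -0.0, -1.514]
force: [-0.8, -4.3, 1.6]
width: 0.0159
```

Emit:
move_arm(
  deltas=[
    [-0.2, 3, 0, 0, 0, 0],
    [-0.2, 3, 0, 0, 0, 0],
    [-0.2, 3, 0, 0, 0, 0],
    [-0.2, 3, 0, 0, 0, 0],
    [0, 3, 0, 0, 0, 0],
  ],
)

```text
t: 7.48
eef_pos: [0.5588, -0.1293, 0.2097]
ee_rot: [3.141, -0.0, -1.514]
force: [-0.2, -4.4, 1.9]
width: 0.016
```

```bash
python3 - <<'E'
from h import *
im=save('scene','s3'); c=cv2.imread('pics/s3.png')[170:270,240:400]; cv2.imwrite('pics/s3c.png',cv2.resize(c,None,fx=5,fy=5,interpolation=cv2.INTER_CUBIC))
E
```

```text
(no output)
```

View pics/s3c.png

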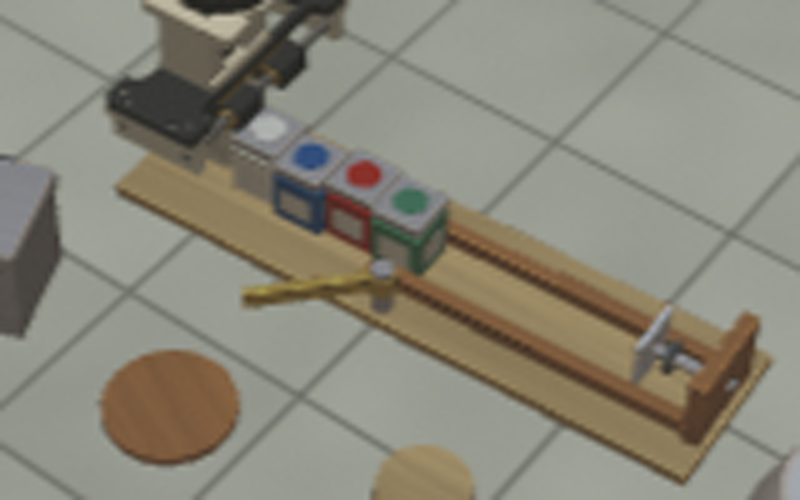

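The row is tight and straight, with the green tin entering the mouth at crop (430,235). Sliding takes about 4.4 N. I'm continuing.

Emit:
move_arm(
  deltas=[
    [-0.2, 3, 0, 0, 0, 0],
    [-0.2, 3, 0, 0, 0, 0],
    [-0.2, 3, 0, 0, 0, 0],
    [-0.2, 3, 0, 0, 0, 0],
    [-0.1, 3, 0, 0, 0, 0],
  ],
)

```text
t: 7.95
eef_pos: [0.5579, -0.1144, 0.2097]
ee_rot: [3.141, -0.0, -1.514]
force: [1.5, -4.2, 1.8]
width: 0.016
```

Emit:
move_arm(
  deltas=[
    [-0.2, 3, 0, 0, 0, 0],
    [-0.2, 3, 0, 0, 0, 0],
    [-0.2, 3, 0, 0, 0, 0],
    [-0.2, 3, 0, 0, 0, 0],
    [-0.1, 3, 0, 0, 0, 0],
  ],
)

```text
t: 8.37
eef_pos: [0.557, -0.0993, 0.2097]
ee_rot: [-3.142, -0.0, -1.514]
force: [-0.6, -4.2, 1.2]
width: 0.0159
```

Emit:
move_arm(
  deltas=[
    [-0.2, 3, 0, 0, 0, 0],
    [-0.2, 3, 0, 0, 0, 0],
    [-0.2, 3, 0, 0, 0, 0],
    [-0.2, 3, 0, 0, 0, 0],
    [-0.1, 3, 0, 0, 0, 0],
  ],
)

```text
t: 8.78
eef_pos: [0.5562, -0.0843, 0.2097]
ee_rot: [-3.141, 0.0, -1.514]
force: [1.6, -4.1, 0.7]
width: 0.0153
```

Emit:
move_arm(
  deltas=[
    [-0.2, 3, 0, 0, 0, 0],
    [-0.2, 3, 0, 0, 0, 0],
    [-0.2, 3, 0, 0, 0, 0],
    [-0.2, 3, 0, 0, 0, 0],
    [-0.1, 3, 0, 0, 0, 0],
  ],
)

```text
t: 9.2
eef_pos: [0.5552, -0.0693, 0.2097]
ee_rot: [-3.142, 0.0, -1.514]
force: [0.8, -3.2, 1.1]
width: 0.0155
```

Emit:
move_arm(
  deltas=[
    [-0.2, 3, 0, 0, 0, 0],
    [-0.2, 3, 0, 0, 0, 0],
    [-0.2, 3, 0, 0, 0, 0],
    [-0.2, 3, 0, 0, 0, 0],
    [-0.1, 3, 0, 0, 0, 0],
  ],
)

```text
t: 9.62
eef_pos: [0.5539, -0.0549, 0.2097]
ee_rot: [3.14, -0.001, -1.514]
force: [-1.7, -12.8, 3.9]
width: 0.0155
```

Emit:
move_arm(
  deltas=[
    [-0.2, 3, 0, 0, 0, 0],
    [-0.2, 3, 0, 0, 0, 0],
    [-0.2, 3, 0, 0, 0, 0],
    [-0.2, 3, 0, 0, 0, 0],
    [-0.1, 3, 0, 0, 0, 0],
  ],
)

```text
t: 10.03
eef_pos: [0.5526, -0.04, 0.2096]
ee_rot: [3.139, -0.001, -1.514]
force: [-1.7, -7.8, 4.4]
width: 0.0158
```

Emit:
move_arm(
  deltas=[
    [-0.2, 3, 0, 0, 0, 0],
    [-0.2, 3, 0, 0, 0, 0],
    [-0.2, 3, 0, 0, 0, 0],
    [-0.2, 3, 0, 0, 0, 0],
    [-0.1, 3, 0, 0, 0, 0],
  ],
)

```text
t: 10.45
eef_pos: [0.5517, -0.025, 0.2096]
ee_rot: [3.139, -0.001, -1.514]
force: [-2.5, -7.7, 4.9]
width: 0.016
```

Emit:
move_arm(
  deltas=[
    [-0.2, 3, 0, 0, 0, 0],
    [-0.2, 3, 0, 0, 0, 0],
    [-0.2, 3, 0, 0, 0, 0],
    [-0.2, 3, 0, 0, 0, 0],
    [-0.1, 3, 0, 0, 0, 0],
  ],
)

```text
t: 10.87
eef_pos: [0.5517, -0.0102, 0.2101]
ee_rot: [3.141, -0.001, -1.514]
force: [1.1, -3.7, -0.7]
width: 0.0159
```

```bash
python3 - <<'E'
from h import *
np.set_printoptions(precision=4,suppress=True)
im=save('scene','s4'); c=cv2.imread('pics/s4.png')[170:270,270:430]; cv2.imwrite('pics/s4c.png',cv2.resize(c,None,fx=5,fy=5,interpolation=cv2.INTER_CUBIC))
s=arm.get_state(); print(s['force'])
E
```

```text
[ 1.527  -3.4304  0.2068]
```

View pics/s4c.png

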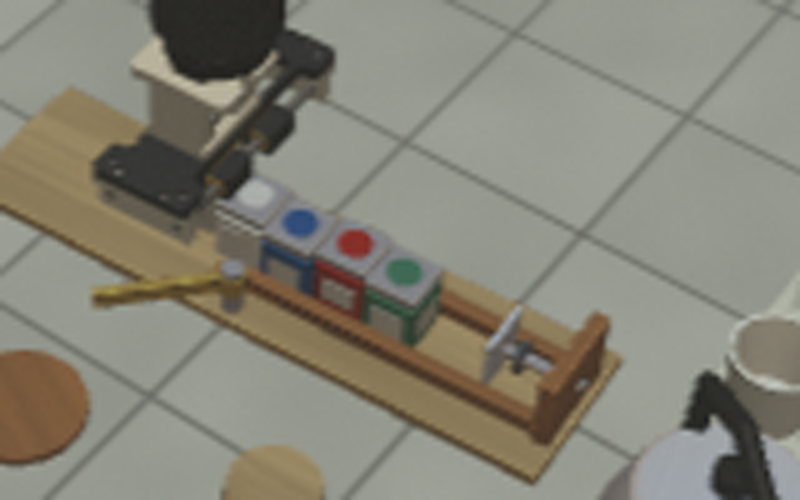

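The row is tight and straight in the channel, with the leading face about 55–75 mm short of the plate. The brief 12.8 N bump cleared. I'm advancing 45 mm, then slowing.

Emit:
move_arm(
  deltas=[
    [-0.2, 3, 0, 0, 0, 0],
    [-0.2, 3, 0, 0, 0, 0],
    [-0.2, 3, 0, 0, 0, 0],
    [-0.2, 3, 0, 0, 0, 0],
    [-0.1, 3, 0, 0, 0, 0],
  ],
)

```text
t: 11.33
eef_pos: [0.5509, 0.0056, 0.2098]
ee_rot: [-3.141, -0.0, -1.514]
force: [1.6, -5.6, 0.6]
width: 0.0157
```

Emit:
move_arm(
  deltas=[
    [-0.2, 3, 0, 0, 0, 0],
    [-0.2, 3, 0, 0, 0, 0],
    [-0.2, 3, 0, 0, 0, 0],
    [-0.2, 3, 0, 0, 0, 0],
    [-0.1, 3, 0, 0, 0, 0],
  ],
)

```text
t: 11.75
eef_pos: [0.55, 0.0206, 0.2098]
ee_rot: [-3.141, -0.0, -1.514]
force: [2.6, -4.0, 0.8]
width: 0.0158
```

Emit:
move_arm(
  deltas=[
    [-0.2, 2, 0, 0, 0, 0],
    [-0.1, 2, 0, 0, 0, 0],
    [-0.1, 2, 0, 0, 0, 0],
    [-0.1, 2, 0, 0, 0, 0],
    [-0.1, 2, 0, 0, 0, 0],
  ],
)

```text
t: 12.17
eef_pos: [0.5494, 0.0305, 0.2098]
ee_rot: [-3.141, -0.0, -1.514]
force: [3.0, -4.5, 2.5]
width: 0.016
```

Emit:
move_arm(
  deltas=[
    [-0.1, 1, 0, 0, 0, 0],
    [0, 1, 0, 0, 0, 0],
    [-0.1, 1, 0, 0, 0, 0],
    [0, 1, 0, 0, 0, 0],
    [-0.1, 1, 0, 0, 0, 0],
  ],
)

```text
t: 12.58
eef_pos: [0.5491, 0.0355, 0.2098]
ee_rot: [-3.141, -0.0, -1.514]
force: [2.3, -5.3, 1.9]
width: 0.016
```

Emit:
move_arm(
  deltas=[
    [-0.1, 1, 0, 0, 0, 0],
    [-0.1, 1, 0, 0, 0, 0],
    [0, 1, 0, 0, 0, 0],
    [-0.1, 1, 0, 0, 0, 0],
    [0, 1, 0, 0, 0, 0],
  ],
)

```text
t: 13.0
eef_pos: [0.5488, 0.0404, 0.2098]
ee_rot: [-3.141, -0.0, -1.514]
force: [2.4, -5.8, 2.3]
width: 0.0156
```

Emit:
move_arm(
  deltas=[
    [-0.1, 1, 0, 0, 0, 0],
    [-0.1, 1, 0, 0, 0, 0],
    [0, 1, 0, 0, 0, 0],
    [-0.1, 1, 0, 0, 0, 0],
    [0, 1, 0, 0, 0, 0],
  ],
)

```text
t: 13.42
eef_pos: [0.5485, 0.0454, 0.2098]
ee_rot: [-3.141, -0.0, -1.514]
force: [3.8, -6.8, 1.8]
width: 0.0157
```

Emit:
move_arm(
  deltas=[
    [0, 1, 0, 0, 0, 0],
    [0, 1, 0, 0, 0, 0],
    [0, 1, 0, 0, 0, 0],
    [0, 1, 0, 0, 0, 0],
    [0, 1, 0, 0, 0, 0],
  ],
)

```text
t: 13.83
eef_pos: [0.5484, 0.0494, 0.2098]
ee_rot: [3.141, -0.002, -1.514]
force: [4.5, -15.1, 1.8]
width: 0.0157
```

```bash
python3 - <<'E'
from h import *
np.set_printoptions(precision=4,suppress=True)
im=save('scene','s5'); c=cv2.imread('pics/s5.png')[185:275,290:410]; cv2.imwrite('pics/s5c.png',cv2.resize(c,None,fx=6,fy=6,interpolation=cv2.INTER_CUBIC))
for i in range(4):
    arm.grab_frame('top'); s=arm.get_state(); print(s['force'],s['eef_pos'])
E
```

```text
[  4.5455 -12.1494   2.1668] [0.5484 0.0495 0.2098]
[  4.774  -11.7342   2.2262] [0.5484 0.0495 0.2098]
[  4.2806 -12.4304   1.7361] [0.5484 0.0494 0.2098]
[  4.1867 -11.2837   2.1427] [0.5484 0.0494 0.2098]
```

View pics/s5c.png

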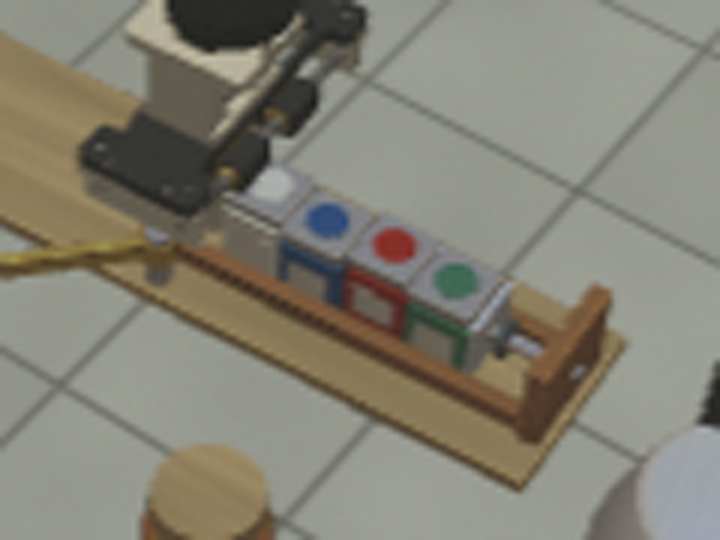

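The plate is reached: the green tin bears on it at crop (490,320) and the row is tight. Finger force went from about 6.8 N sliding to 15.1 N, so about 8 N is on the stop. I'll dwell so step 1 counts, and locate the gate.

Emit:
move_arm(
  deltas=[
    [0, 0, 0, 0, 0, 0],
    [0, 0, 0, 0, 0, 0],
    [0, 0, 0, 0, 0, 0],
    [0, 0, 0, 0, 0, 0],
    [0, 0, 0, 0, 0, 0],
  ],
)

```text
t: 14.5
eef_pos: [0.5484, 0.0494, 0.2098]
ee_rot: [3.141, -0.002, -1.514]
force: [4.0, -12.7, 2.5]
width: 0.0157
```

```bash
cat >> h.py <<'E'
M=np.array([.5487,.040]); U=np.array([-.0563,.9984]); V=np.array([-.9984,-.0563])
def rk(p): d=np.array(p)[:2]-M; return np.array([d@U,d@V])*1000
def wd(a,b): return M+(a*U+b*V)/1000
E
python3 - <<'E'
from h import *
np.set_printoptions(precision=4,suppress=True)
for c in ('scene','wrist'):
    im=arm.grab_frame(c); KT=camT(c)
    for r in arm.masks_of('gate',c)[:1]:
        ys,xs=np.nonzero(r['pixels']); 
        pts=np.array([rk(atz(c,(x,y),.046,KT)) for x,y in zip(xs,ys)])
        d=np.hypot(*(pts-[-2,-52]).T); 
        for lo in (30,50,70,85): 
            k=(d>lo)&(d<lo+15)
            if k.any(): m=pts[k].mean(0)-[-2,-52]; print(c,lo,k.sum(),m,'theta',np.arctan2(-m[0],m[1]))
        print(c,r['score'],d.max(),pts[d.argmax()])
s=arm.get_state();print(s['force'],rk(s['eef_pos']),s['t'])
for th in (2.6,2.3,2,1.57,1.2,.8,.4,0):
    b=np.array([-np.sin(th),np.cos(th)]);n=np.array([np.cos(th),np.sin(th)]);h=4+10*abs(n[0])+21*abs(n[1])
    p=np.array([-2,-52])+65*b-h*n; print(th,p.round(1),wd(*p))
E
```

```text
scene 0.5 277.44687169867296 [ 178.7693 -262.4739]
wrist 30 1024 [-27.9118 -24.8057] theta 2.297342571533705
wrist 50 1077 [-42.229  -38.9167] theta 2.315396880901365
wrist 70 1191 [-56.5806 -52.9783] theta 2.3233263634770984
wrist 85 1123 [-66.5949 -63.2961] theta 2.3308029917479134
wrist 0.65 100.685016054464 [ -72.7471 -123.6402]
[  4.021  -11.7783   1.9941] [ 9.4585 -0.2271] 14.7
2.6 [ -15.5 -119.8] [0.6691 0.0313]
2.3 [ -32.9 -114.9] [0.6653 0.0136]
2 [ -49.8 -103.8] [ 0.6552 -0.0038]
1.57 [-67. -77.] [ 0.6293 -0.0226]
1.2 [-72.4 -53.8] [ 0.6065 -0.0293]
0.8 [-66.8 -25.4] [ 0.5778 -0.0252]
0.4 [-47.   -0.5] [ 0.5518 -0.0069]
0 [-16.  13.] [0.5366 0.0233]
```

Gate angle is about 2.33 rad (tip at 100.7 mm from the pivot, against 100 given). I'll back off, lift, go round and drop in behind the bar.

Emit:
move_arm(
  deltas=[
    [0, -2, 0, 0, 0, 0],
    [0, -4, 0, 0, 0, 0],
    [0.5, -8, 0, 0, 0, 0],
    [0.5, -8, 0, 0, 0, 0],
    [0.5, -8, 0, 0, 0, 0],
  ],
)

```text
t: 15.12
eef_pos: [0.5497, 0.0198, 0.2095]
ee_rot: [3.141, 0.0, -1.514]
force: [0.4, -0.6, 1.3]
width: 0.0155
```

Emit:
move_arm(
  deltas=[
    [0, -5, 5, 0, 0, 0],
    [0, 0, 15, 0, 0, 0],
    [0, 0, 15, 0, 0, 0],
    [0, 0, 15, 0, 0, 0],
    [10, 0, 0, 0, 0, 0],
  ],
  claw=255,
)

```text
t: 15.53
eef_pos: [0.5598, 0.015, 0.2629]
ee_rot: [-3.138, 0.001, -1.514]
force: [-0.2, -0.0, 0.1]
width: 0.0004
```

Emit:
move_arm(
  deltas=[
    [22, 3, 0, 0, 0, 0],
    [22, 3, 0, 0, 0, 0],
    [22, 4, 0, 0, 0, 0],
    [22, 4, 0, 0, 0, 0],
    [21, 3, 0, 0, 0, 0],
  ],
)

```text
t: 15.95
eef_pos: [0.6702, 0.0322, 0.2593]
ee_rot: [3.141, 0.0, -1.514]
force: [0.1, 0.2, -0.3]
width: 0.0005
```

```bash
python3 - <<'E'
from h import *
np.set_printoptions(precision=4,suppress=True)
s=arm.get_state();print(s['eef_pos'],s['ee_rot'],s['force'],rk(s['eef_pos']),s['t'],s['width'])
KT=camT('wrist');im=arm.grab_frame('wrist')
r=arm.masks_of('gate','wrist')
if r:
    ys,xs=np.nonzero(r[0]['pixels']); pts=np.array([rk(atz('wrist',(x,y),.046,KT)) for x,y in zip(xs,ys)])-[-2,-52]; print(r[0]['score'],len(xs),pts.min(0),pts.max(0))
for n in ('tin_1_mid','tin_2_mid','tin_3_mid','tin_4_mid'):
    cv=arm.grab_frame('scene') if '1' in n else 0
    for k in arm.spot_point(n,'scene')[:1]: print(n,rk(atz('scene',k['xy'],.04)),k['score'])
save('scene','s6'); c=cv2.imread('pics/s6.png')[185:275,270:410]; cv2.imwrite('pics/s6c.png',cv2.resize(c,None,fx=5.5,fy=5.5,interpolation=cv2.INTER_CUBIC))
E
```

```text
[0.6702 0.0322 0.2593] [ 3.1414  0.0001 -1.5144] [ 0.0876  0.1887 -0.2556] [ -14.673 -120.86 ] 15.95 0.0004817540441003008
0.9 1865 [-72.9965 -73.2123] [-11.3928  -0.5706]
tin_1_mid [152.8518 -10.329 ] 0.69
tin_2_mid [127.5312   4.9161] 0.74
tin_3_mid [79.3692 -3.8769] 0.69
tin_4_mid [44.4684  6.7267] 0.62
```

View pics/s6c.png

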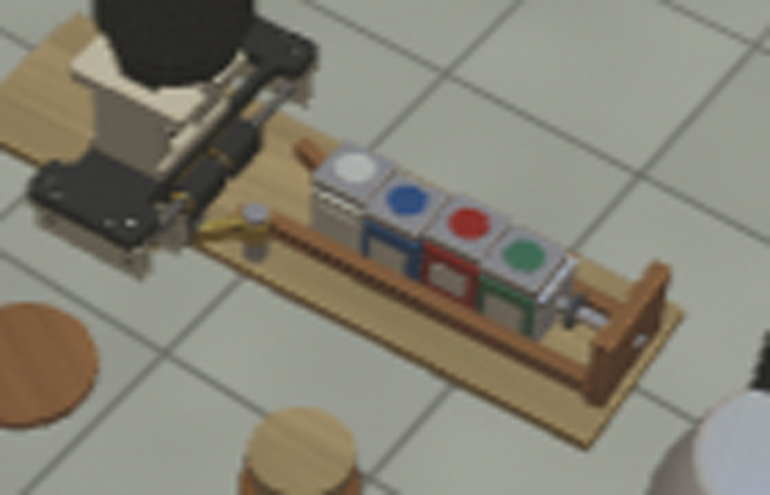

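The row is still tight on the stop after release, with the white tin fully in, and the fingers are above the outer side of the gate at crop (200,235). I'll lower and sweep.

Emit:
move_arm(
  deltas=[
    [0, 0, -15, 0, 0, 0],
    [0, 0, -15, 0, 0, 0],
    [0, 0, -15, 0, 0, 0],
    [0, 0, -6, 0, 0, 0],
    [0, 0, 0, 0, 0, 0],
  ],
)

```text
t: 16.77
eef_pos: [0.6679, 0.0322, 0.2073]
ee_rot: [3.139, -0.001, -1.514]
force: [0.3, -0.2, -0.1]
width: 0.0001
```

Emit:
move_arm(
  deltas=[
    [-2, -6, 0, 0, 0, 0],
    [-2, -6, 0, 0, 0, 0],
    [-2, -6, 0, 0, 0, 0],
    [-3, -6, 0, 0, 0, 0],
    [-3, -6, 0, 0, 0, 0],
  ],
)

```text
t: 17.18
eef_pos: [0.6567, 0.0017, 0.2094]
ee_rot: [-3.14, 0.0, -1.514]
force: [0.6, 1.6, -0.2]
width: 0.0004
```

Emit:
move_arm(
  deltas=[
    [-3, -6, 0, 0, 0, 0],
    [-5, -4, 0, 0, 0, 0],
    [-5, -4, 0, 0, 0, 0],
    [-5, -4, 0, 0, 0, 0],
    [-5, -4, 0, 0, 0, 0],
  ],
)

```text
t: 17.6
eef_pos: [0.6333, -0.02, 0.2087]
ee_rot: [3.142, -0.0, -1.514]
force: [0.6, 0.6, 0.0]
width: 0.0005
```

Emit:
move_arm(
  deltas=[
    [-5, -3, 0, 0, 0, 0],
    [-6, -2, 0, 0, 0, 0],
    [-6, -2, 0, 0, 0, 0],
    [-6, -2, 0, 0, 0, 0],
    [-6, -1, 0, 0, 0, 0],
  ],
)

```text
t: 18.02
eef_pos: [0.6043, -0.0298, 0.2087]
ee_rot: [-3.142, -0.0, -1.514]
force: [1.3, 0.4, -0.6]
width: 0.0007
```

Emit:
move_arm(
  deltas=[
    [-6, 0, 0, 0, 0, 0],
    [-6, 1, 0, 0, 0, 0],
    [-6, 1, 0, 0, 0, 0],
    [-6, 1, 0, 0, 0, 0],
    [-5, 1, 0, 0, 0, 0],
  ],
)

```text
t: 18.43
eef_pos: [0.5751, -0.0254, 0.2087]
ee_rot: [3.141, -0.0, -1.514]
force: [0.9, -0.6, -0.6]
width: 0.0004
```

Emit:
move_arm(
  deltas=[
    [-5, 3, 0, 0, 0, 0],
    [-5, 3, 0, 0, 0, 0],
    [-5, 4, 0, 0, 0, 0],
    [-4, 4, 0, 0, 0, 0],
    [-4, 4, 0, 0, 0, 0],
  ],
)

```text
t: 18.85
eef_pos: [0.5524, -0.0072, 0.2087]
ee_rot: [-3.142, -0.0, -1.514]
force: [0.3, -0.1, 0.1]
width: 0.0005
```

Emit:
move_arm(
  deltas=[
    [-3, 4, 0, 0, 0, 0],
    [-2, 4, 0, 0, 0, 0],
    [-2, 4, 0, 0, 0, 0],
    [-2, 4, 0, 0, 0, 0],
    [-2, 4, 0, 0, 0, 0],
  ],
)

```text
t: 19.27
eef_pos: [0.5418, 0.0128, 0.2087]
ee_rot: [-3.142, -0.0, -1.514]
force: [1.1, -1.1, 0.2]
width: 0.0008
```

Emit:
move_arm(
  deltas=[
    [-2, 2, 0, 0, 0, 0],
    [-1, 2, 0, 0, 0, 0],
    [-1, 2, 0, 0, 0, 0],
    [0, 1, 0, 0, 0, 0],
    [0, 1, 0, 0, 0, 0],
  ],
)

```text
t: 19.68
eef_pos: [0.5376, 0.0204, 0.2086]
ee_rot: [3.141, -0.0, -1.514]
force: [-0.1, -0.2, 0.0]
width: 0.0004
```

Emit:
move_arm(
  deltas=[
    [0, 1, 0, 0, 0, 0],
    [0, 1, 0, 0, 0, 0],
    [0, 0.5, 0, 0, 0, 0],
    [0, 0.5, 0, 0, 0, 0],
    [0, 0, 0, 0, 0, 0],
  ],
)

```text
t: 20.1
eef_pos: [0.5379, 0.0234, 0.2086]
ee_rot: [-3.142, 0.0, -1.514]
force: [-0.4, -0.4, -0.1]
width: 0.0004
```

```bash
python3 - <<'E'
from h import *
np.set_printoptions(precision=4,suppress=True)
s=arm.get_state();print(s['eef_pos'],s['force'],rk(s['eef_pos']))
a=save('scene','s7'); c=cv2.imread('pics/s7.png')[185:265,290:400]; cv2.imwrite('pics/s7c.png',cv2.resize(c,None,fx=7,fy=7,interpolation=cv2.INTER_CUBIC))
E
```

```text
[0.5379 0.0234 0.2086] [-0.408  -0.4252 -0.077 ] [-15.9411  11.7212]
```

View pics/s7c.png

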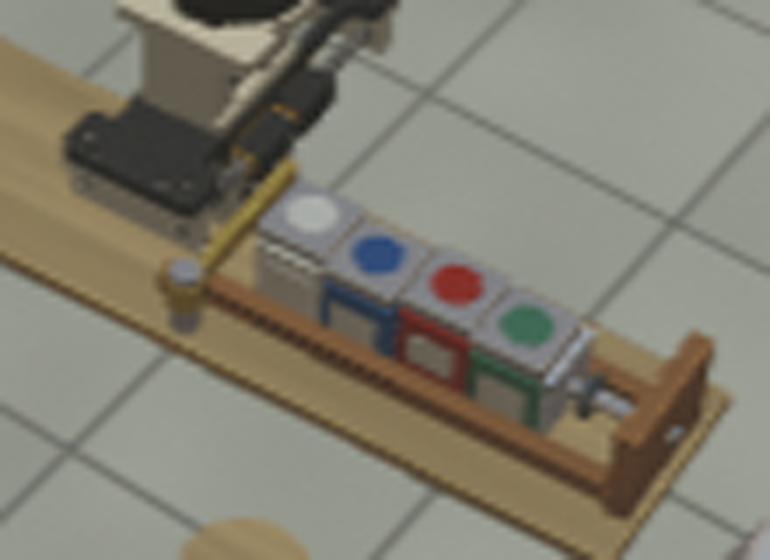

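The gate bar lies nearly straight across the mouth, crop (205,255)–(290,170). I'm easing it onto its stop.

Emit:
move_arm(
  deltas=[
    [0, 0.5, 0, 0, 0, 0],
    [0, 0.5, 0, 0, 0, 0],
    [0, 0.5, 0, 0, 0, 0],
    [0, 0.5, 0, 0, 0, 0],
    [0, 0, 0, 0, 0, 0],
  ],
)

```text
t: 20.57
eef_pos: [0.5379, 0.0242, 0.2087]
ee_rot: [3.141, -0.002, -1.514]
force: [2.8, -10.3, -0.3]
width: 0.0007
```

Emit:
move_arm(
  deltas=[
    [0, 0.5, 0, 0, 0, 0],
    [0, 0.5, 0, 0, 0, 0],
    [0, 0.5, 0, 0, 0, 0],
    [0, 0, 0, 0, 0, 0],
    [0, 0, 0, 0, 0, 0],
  ],
)

```text
t: 20.98
eef_pos: [0.538, 0.0247, 0.2087]
ee_rot: [3.14, -0.003, -1.514]
force: [5.0, -17.1, -1.4]
width: 0.0006
```

The gate is hard against its stop. I'm backing off, rising and checking.

Emit:
move_arm(
  deltas=[
    [0, -2, 0, 0, 0, 0],
    [0, -5, 0, 0, 0, 0],
    [0, -10, 0, 0, 0, 0],
    [0, -15, 0, 0, 0, 0],
    [0, -20, 0, 0, 0, 0],
  ],
)

```text
t: 21.4
eef_pos: [0.538, -0.0252, 0.2088]
ee_rot: [-3.141, 0.0, -1.513]
force: [-0.7, -0.0, 0.1]
width: 0.0006
```

Emit:
move_arm(
  deltas=[
    [0, 0, 15, 0, 0, 0],
    [0, 0, 30, 0, 0, 0],
    [0, 0, 40, 0, 0, 0],
    [0, 15, 40, 0, 0, 0],
    [0, 25, 25, 0, 0, 0],
  ],
)

```text
t: 21.82
eef_pos: [0.5381, 0.0133, 0.3617]
ee_rot: [-3.138, 0.001, -1.516]
force: [0.9, 0.4, 0.1]
width: 0.0005
```

Emit:
move_arm(
  deltas=[
    [0, 35, 0, 0, 0, 0],
    [0, 40, 0, 0, 0, 0],
    [0, 40, 0, 0, 0, 0],
    [0, 40, 0, 0, 0, 0],
    [0, 20, 0, 0, 0, 0],
  ],
)

```text
t: 22.23
eef_pos: [0.5378, 0.1927, 0.358]
ee_rot: [-3.141, 0.001, -1.512]
force: [0.8, -0.6, 0.5]
width: 0.0006
```

Emit:
move_arm(
  deltas=[
    [0, 10, 0, 0, 0, 0],
    [0, 0, 0, 0, 0, 0],
    [0, 0, 0, 0, 0, 0],
    [0, 0, 0, 0, 0, 0],
    [0, 0, 0, 0, 0, 0],
  ],
)

```text
t: 22.65
eef_pos: [0.5379, 0.1982, 0.3577]
ee_rot: [3.141, -0.0, -1.515]
force: [0.1, 0.1, 0.4]
width: 0.0002
```

```bash
python3 - <<'E'
from h import *
np.set_printoptions(precision=4,suppress=True)
print(arm.get_state()['eef_pos'],arm.get_state()['t'])
KT=camT('wrist');save('wrist','w8')
r=arm.masks_of('gate','wrist')
if r:
    ys,xs=np.nonzero(r[0]['pixels']); pts=np.array([rk(atz('wrist',(x,y),.046,KT)) for x,y in zip(xs,ys)])-[-2,-52]
    d=np.hypot(*pts.T)
    for lo in (30,50,70,85):
        k=(d>lo)&(d<lo+15)
        if k.any(): m=pts[k].mean(0); print(lo,k.sum(),m,np.arctan2(-m[0],m[1]))
c=cv2.imread('pics/w8.png'); cv2.imwrite('pics/w8c.png',c)
E
```

```text
[0.5379 0.1982 0.3577] 22.65
30 130 [ 6.5225 36.7325] -0.17573597263650434
50 101 [ 6.017 56.775] -0.10558540937900183
70 105 [ 6.1277 77.528 ] -0.07887499090479082
85 81 [ 6.042  90.6054] -0.06658646719377613
```

View pics/w8.png

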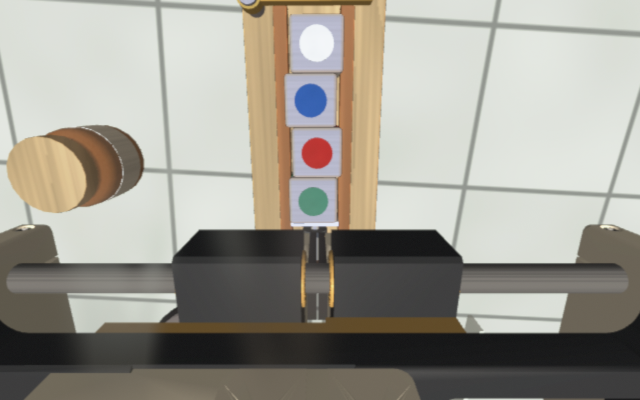

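```bash
python3 - <<'E'
from h import *
np.set_printoptions(precision=2,suppress=True)
KT=camT('wrist'); im=cv2.imread('pics/w8.png'); hsv=cv2.cvtColor(im,cv2.COLOR_BGR2HSV)
P=[]
for x,y in [(317,43),(310,101),(317,153),(313,201)]:
    w=np.zeros(im.shape[:2],np.uint8); ref=im[y,x].astype(int)
    m=(np.abs(im.astype(int)-ref).max(2)<(14 if y==43 else 60)).astype(np.uint8); m[:y-22]=0;m[y+22:]=0;m[:,:x-22]=0;m[:,x+22:]=0
    n,l,st,ce=cv2.connectedComponentsWithStats(m); p=rk(atz('wrist',ce[l[y,x]],.068,KT)); P.append(p); print(ce[l[y,x]],st[l[y,x],4],p)
P=np.array(P); print(np.hypot(*np.diff(P,axis=0).T))
c=im[0:235,240:390]; cv2.imwrite('pics/w8z.png',cv2.resize(c,(382,598),interpolation=cv2.INTER_CUBIC))
E
```

```text
[316.23  42.61] 962 [37.83  1.11]
[310.27 100.06] 839 [79.97 -3.76]
[316.57 152.77] 724 [122.23   1.2 ]
[312.77 201.03] 686 [164.28  -2.19]
[42.43 42.54 42.19]
```

View pics/w8z.png

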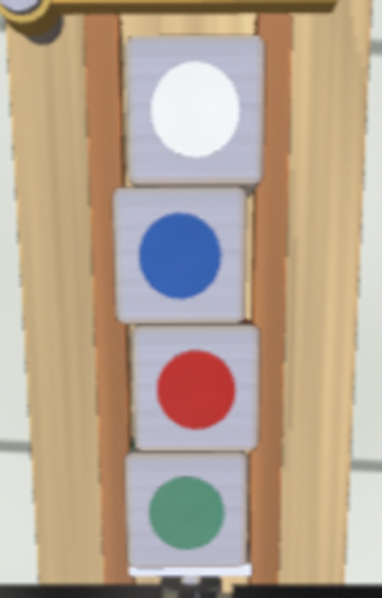

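The gate is straight across the mouth. The tins are 42.2–42.5 mm apart, square and within the rails, and the plate is on the green tin. I'm handing it in.

```bash
python3 -c "
from station import arm
print(arm.job_done(), arm.get_state()['t'])"
```

```text
the job is handed in; nothing more can be done
the job is handed in; nothing more can be done
```

I pushed the four tins as one straight block into the channel and onto the sprung stop, swung the gate shut from about 2.33 rad, and handed the job in at about 23 s. `job_done` reports no verdict, so the outcome rests on the checks below.

**Stop force:** Finger force rose from about 6.8 N while sliding to 15.1 N at contact, and held at about 12 N. That puts roughly 6 to 8 N on the stop, but this is inferred, since the stop itself is not measured. After release the picture shows the plate still against the green tin.

**Row:** Tin centres measured 42.2 to 42.5 mm apart, and the last tin's centre is about 38 mm inside the mouth. Sideways offsets read -3.8 to +1.2 mm; since the rails only allow ±2.5 mm, about 1.3 mm of that is my axis estimate.

**Gate:** I pressed it onto its own stop until the wrist read 17 N. The bar looks straight across the mouth. Its angle from the image read -0.07 to -0.18 rad, growing nearer the pivot. The bar appears about 6 mm off along the channel all along its length, so I take it as my origin being off, not a tilted bar.

**Off-plan readings:** A brief 12.8 N bump came while the third tin was passing the lips; it cleared by itself. The detector's single-view tin positions from the scene camera disagreed by up to 10 mm, so I relied on the close wrist view instead.

**Bystanders:** I saw no sign of any being touched, but I did not measure their positions at the end.

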